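# Hang the coconut soap dish back on its clamp hook and tug-test it

## Task

Hang the coconut-shell soap dish by the slot in its wooden back plate on the empty clamp hook on the basket board (the other hook has the hair clip), pushed back along the prong until it sits flat against the board. Keep hold of it and tug gently straight down, with a steady 8 N or so for a second and never as much as 15 N, to make sure the hook carries it, then let go and leave it hanging square. Handle hook and board gently (well under 20 N) and leave the other things where they are.

Things in the scene. Friction and masses are not known exactly. Their poses are not given: they have to be found in the camera images.
- dish: The soap dish, about 160 g: a dark half coconut shell fixed to the front of an upright teak back plate 54 wide (x) x 16 thick (y) x 130 high (z). It stands on the counter upright, as it will hang. Origin: underside of the plate, mid width and thickness; z up, +y out of the plate's back, shell on the -y side. Two rubber buttons stand 6 mm proud of the back at z = 14 mm, so the plate hangs parallel to the board.
- dish_shell (a point): Centre of the shell's rim, 50 mm in front (-y) of the dish's origin and 42 mm above it; rim 92 mm across. Nothing of the dish but the plate is higher than this. Axes as the dish.
- dish_grip (a point): Good place to take the plate by its two side edges from above (54 mm grip along the dish's x): mid plate, 92 mm above the dish's origin; anywhere from 65 to 120 mm will do. When the dish hangs home this point is 14 mm in front of the board's face: fingers more than 20 mm wide are better placed a few mm towards -y. Axes as the dish.
- dish_eye (a point): Middle of the upper edge of the dish's hanging slot at mid thickness of the plate: 118 mm above the dish's origin; axes as the dish. The slot, 22 wide (x) x 36 high, goes through the plate along y, from z = 82 to 118 mm of the dish; 12 mm of wood lie above it. The wood rubs on the steel prong: do not count on the dish sliding down the prong by itself.
- board: Upright teak board 540 long (x) x 20 thick (y) x 200 high, fixed and rigid. Origin: centre of its underside, z up. Its front face, 10 mm from the origin, looks to its own -y. Two rattan baskets (120 wide, 92 deep, rim 80 mm above the counter) are fixed to the face, centred 200 mm either side of the middle; between them the two clamps sit on the upper edge, some 130 mm apart.
- clamp_free: The empty steel hook clamp, 24 mm wide, fixed over the board's upper edge. Origin: on the upper edge of the board (200 mm above the counter) at mid thickness; axes as the board. Bridge 5 mm thick on top; its front leg's face lies 16 mm in front (-y) of the origin, 6 mm proud of the board and down to 43 mm below the edge; the plate's back comes to rest on it. Rigid.
- hook_free: The hook on that clamp; the pose given is of its mount in the leg (origin and axes as the clamp), not of the prong. The prong, a straight 7 mm steel rod 45 mm long with a 10 mm ball on its end, points to -y and 25 degrees upward; it is bolted fast in an upright slot of the leg, anywhere up to 7 mm above or below mid slot (12 mm below the origin). Find its height by feel.
- hook_seat (a point): Where dish_eye lies when the dish hangs home on a prong bolted at mid slot: 24 mm in front (-y) of the clamp's origin, level with the board's upper edge. With the real prong it lies straight above or below this by up to 7 mm. Axes as the clamp. Home, the plate's back is on the clamp's leg, the buttons on the board, the yaw that of the board, and about 20 mm of the slot are free under the prong.
- hook_end (a point): Where the centre of the ball at the end of the prong is with the prong at mid slot: 54.8 mm in front (-y) of the clamp's origin, 7 mm above it. The real one is up to 7 mm higher or lower.
- clamp_clip: The other clamp, of the same make, with a black hair clip (36 wide, 70 mm high) hooked on its prong; leave it. Origin and axes as clamp_free.
- shampoo: Blue shampoo bottle, 52 mm across, 150 high, standing in a basket, its top about 163 mm above the counter. Bystander. Origin: centre of its underside.
- mug: White ceramic mug, 80 mm across, 90 high, handle to its +y. Bystander. Origin: centre of its underside.
- bowl: Plain coconut-shell bowl without a plate, 100 mm across, 45 high. Bystander. Origin: centre of its underside.
- tongue_cleaner: U-shaped stainless steel tongue cleaner, 125 long (x) x 60 wide, 10 mm thick, lying flat. Bystander. Origin: middle, underside.
- soap: Bar of soap 80 (x) x 52 x 24 mm. Bystander. Origin: centre of its underside.
- nail_brush: Wooden nail brush 90 (x) x 36 x 32 mm. Bystander. Origin: centre of its underside.
- pumice: Grey pumice stone, 64 mm across, 30 high. Bystander. Origin: centre of its underside.
Not all that is in view belongs to the job. What is shaped like the dish but red or turquoise is not meant.

How it is judged:
By the outcome, as a careful person would: the job done as asked, in the order asked, and still so for the second after the job is handed in, with the robot touching nothing.
It also fails if it takes over 51 s, if anything falls off the work surface, if the arm or the gripper's body presses on something with over 40 N, if the wrist force passes 120 N, or if a joint passes its speed limit or range.

## Robot

A 7-joint arm with a two-finger parallel gripper is mounted at the origin on the work surface. World frame = base frame: x ahead of the robot, y to its left, z up, the work surface at z = 0. Lengths are in mm, angles in degrees, forces in N, time in s.
With the tool pointing down it reaches from about 400 to 850 mm from the base axis. Payload 4.5 kg.
Tool frame: the origin (TCP) lies midway between the tips of the shut fingers; the grasp point (between the pads) lies 19 mm behind it; z points along the fingers, y is the line along which they close (so a half turn about z gives the same grasp; the last joint's range is limited). The gripper opens to 88 mm and grips with 3 to 60 N. Pads are 18 mm wide; open, the fingers measure 123 mm over their backs; the gripper's body (75 mm by 187 mm) begins 45 mm behind the grasp point.
Start: joints at [-74.782, 39.483, -11.15, 89.685, 9.013, 51.709, -12.324], TCP at [143.559, 608.313, 238.743] pointing down, gripper open.
Joint ranges: [-172.22, 172.22], [-26.19, 119.32], [-84.43, 86.54], [7.71, 146.69], [-57.33, 237.33], [2.42, 119.75], [-152.13, 152.13]. Speed limits (degrees/s): [147.25, 147.25, 180, 180, 180, 180, 180].

## Interface

Orientations are given as [roll, pitch, yaw] about the fixed x, y, z axes, in that order (R = Rz(yaw) Ry(pitch) Rx(roll)).
In Python, from workcell import ctrl gives the robot as it stands. Calls block until the motion is done:
- ctrl.movep(position, orientation): joint-space move of the TCP to a pose.
- ctrl.move_linear(position, max_speed=150, frame=None, force_limit=None): straight line of the TCP; frame=None keeps the orientation; max_speed is the mean speed in mm/s. With force_limit (N) it stops when the force on the tool has changed by that much, and returns True; else False.
- ctrl.movej(angles): joint-space move.
- ctrl.open_gripper() and ctrl.gripper_close(): open the fingers fully, or close them until they stop; the grip force is fixed at half the most.
- ctrl.pause(seconds).
- ctrl.inverse_kinematics(position, orientation): joint angles nearest the present ones, or None.
- ctrl.snapshot(name): name is "scene" or "top" or "wrist"; returns a dict with "img" (384x512x3 uint8, red, green, blue), "intrinsics" (3x3 intrinsics, pixels), "dist" ([k1, k2, p1, p2, k3] as OpenCV has them; the pictures are not rectified), "rvec" (rotation vector, rad) and "tvec" (3), from world to camera coordinates, as OpenCV has them. Camera axes: x right, y down, z forward; pixel columns grow to the right and rows downward; lengths in mm; the calibration is good to about 2 mm. A picture is of the moment at which its call begins. There is no depth.
A pose or a line that the arm cannot do raises ctrl.PlanningError and nothing moves.
- ctrl.close_job(): hands the job in; it is judged then, once.
Trained networks look in the newest picture that a camera, given by its name, has taken for a name from the list of things; names that differ only in an ending like _2 or _b are one class to them, and where a whole thing is asked for, a point or a joint stands for the part that bears it (a point fixed in the world has none). Each returns a list of dicts, best first, with "conf" (0 to 1); they miss things now and then, are a little off and sometimes report something else, mostly with a low value. They report only what shows in the picture. A call takes as long as a camera call. They do not tell look-alikes from the thing itself.
- ctrl.spot_in(target, camera): "position" ([column, row] in pixels, amid what is visible of it).
- ctrl.cut_out(target, camera): "pixels" (384x512 bool, what is visible of it) and "position" ([column, row] in pixels, amid what is visible of it).
- ctrl.pinpoint(target, camera): "position" ([column, row] in pixels: a listed point, or the origin of a listed thing).
Readings, each from a call of its own:
- ctrl.get_time_s(): time.
- ctrl.get_joints(): joint angles.
- ctrl.get_joint_velocities(): joint speeds.
- ctrl.get_tau(): joint torques, N m.
- ctrl.get_tcp_pos(): TCP position.
- ctrl.get_tcp_rot(): TCP orientation.
- ctrl.get_force(): force on the tool from outside, world axes, zero at the start.
- ctrl.get_torque(): the same for the moment, N m.
- ctrl.get_grip_width(): finger opening in mm.
- ctrl.get_grip_force(): force on a finger pad.
Only numpy, scipy, OpenCV 4.12 (cv2) and the standard library are available. Lean on these libraries where they do the work, as an engineer would, in place of code of your own. Each camera call takes 0.05 s, during which the arm holds its last target. There are 200 camera calls.

## Working session

There is one attempt and no reset: what is moved stays moved. The work goes in short steps, each a Python script; the robot and the scene stay as the last script left them, time stands still between calls to the robot, and variables do not carry over. Pictures are saved under pics/ and viewed, at most 10 in all, crops included, and the job is handed in when it is done.

```bash
mkdir -p pics; cat > h.py <<'E'
from workcell import ctrl
import numpy as np, cv2
def snap(c,fn=None):
    s=ctrl.snapshot(c)
    if fn: cv2.imwrite('pics/'+fn,s['img'][:,:,::-1])
    return s
def ray(s,px):
    K=np.array(s['intrinsics'],float);d=np.array(s['dist'],float)
    u=cv2.undistortPoints(np.array([[px]],float),K,d)[0,0]
    R=cv2.Rodrigues(np.array(s['rvec'],float))[0];t=np.array(s['tvec'],float).ravel()
    o=-R.T@t; v=R.T@np.array([u[0],u[1],1.]); return o,v/np.linalg.norm(v)
def atz(s,px,z):
    o,v=ray(s,px); return o+v*(z-o[2])/v[2]
def tri(obs):
    A=np.zeros((3,3));b=np.zeros(3)
    for s,px in obs:
        o,v=ray(s,px);P=np.eye(3)-np.outer(v,v);A+=P;b+=P@o
    p=np.linalg.solve(A,b)
    return p,[round(float(np.linalg.norm(np.cross(p-ray(s,q)[0],ray(s,q)[1]))),1) for s,q in obs]
def proj(s,P):
    return cv2.projectPoints(np.array(P,float).reshape(-1,3),np.array(s['rvec'],float),np.array(s['tvec'],float),np.array(s['intrinsics'],float),np.array(s['dist'],float))[0][:,0]
E
python3 - <<'E'
from h import *
import pickle
S={c:snap(c,c+'0.png') for c in('scene','top','wrist')}
for c in S:
    print(c,ray(S[c],(256,192)))
    for n in ('dish','dish_shell','dish_grip','dish_eye','board','clamp_free','hook_end','hook_seat','clamp_clip','mug','bowl','shampoo'):
        r=ctrl.pinpoint(n,c); print(n,[(np.round(q['position'],1).tolist(),round(q['conf'],2)) for q in r[:4]])
pickle.dump(S,open('s0.pkl','wb'))
cv2.imwrite('pics/st0.png',cv2.resize(np.vstack([S['scene']['img'],S['top']['img']])[:,:,::-1],(400,600)))
print(ctrl.get_tcp_rot(),ctrl.get_time_s())
E
```

```text
scene (array([965.14345258, 715.83410807, 750.20499697]), array([-0.43239525, -0.68104372, -0.59094314]))
dish [([261.2, 177.9], 0.94), ([392.9, 304.6], 0.86), ([359.5, 331.0], 0.82), ([258.7, 209.9], 0.81)]
dish_shell [([337.0, 316.6], 0.8), ([267.5, 145.8], 0.7), ([276.1, 165.9], 0.66), ([381.2, 280.6], 0.63)]
dish_grip [([259.3, 156.2], 0.94), ([266.2, 127.5], 0.93), ([359.9, 307.6], 0.89), ([399.9, 283.7], 0.71)]
dish_eye [([256.9, 179.2], 0.81), ([260.3, 149.1], 0.75), ([264.8, 122.3], 0.61), ([401.6, 272.8], 0.55)]
board [([321.8, 285.1], 0.55)]
clamp_free [([305.3, 234.0], 0.92), ([258.5, 180.3], 0.56), ([232.5, 255.1], 0.17)]
hook_end [([168.0, 194.3], 0.68), ([188.5, 234.1], 0.56), ([292.2, 219.1], 0.49)]
hook_seat []
clamp_clip [([348.8, 216.1], 0.89)]
mug [([185.9, 232.5], 0.56)]
bowl [([168.0, 194.6], 0.67)]
shampoo [([257.5, 178.9], 0.4)]
top (array([ 319.21910949,   27.49448605, 1289.16138809]), array([ 0.14600804, -0.00117403, -0.98928271]))
dish [([385.9, 283.1], 0.98), ([282.1, 211.6], 0.87), ([131.6, 228.0], 0.79), ([324.6, 234.1], 0.7)]
dish_shell [([297.7, 202.4],
[... 193 characters left out ...]
[([399.4, 290.7], 0.92), ([281.8, 205.3], 0.76), ([120.1, 181.6], 0.75), ([116.8, 228.1], 0.57)]
board [([179.9, 194.8], 0.56)]
clamp_free [([167.2, 166.0], 0.48)]
hook_end [([182.4, 161.0], 0.39)]
hook_seat [([173.2, 163.9], 0.44)]
clamp_clip [([162.8, 206.4], 0.59)]
mug [([292.3, 134.1], 0.72)]
bowl [([353.7, 145.8], 0.86)]
shampoo [([199.6, 134.6], 0.79)]
wrist (array([ 70.54818957, 625.68661787, 383.23595389]), array([ 0.29053904, -0.06308443, -0.95478135]))
dish [([174.8, 329.2], 0.85)]
dish_shell [([142.3, 353.7], 0.75)]
dish_grip []
dish_eye []
board []
clamp_free []
hook_end []
hook_seat []
clamp_clip []
mug []
bowl []
shampoo []
[ 1.79997890e+02 -1.39451673e-03  1.66720389e+02] 1.95
```

View pics/scene0.png

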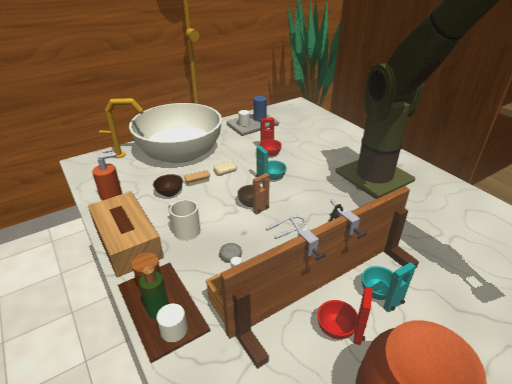

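View pics/top0.png

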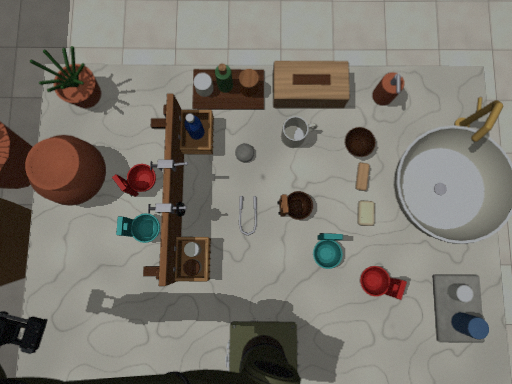

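The brown dish sits at about (258,195) in the scene picture and (297,205) in the top one, its plate towards the board. The empty clamp is at scene (305,234), top (167,165). The clip clamp is at scene (348,216), top (165,208). I'll triangulate these next.

```bash
python3 - <<'E'
from h import *
import pickle
S={c:snap(c) for c in('scene','top')}
ex={}
a={'dish':((261,210),(282,211)),'dish_shell':((247,195),(298,203)),'dish_grip':((260,190),(284,204)),'dish_eye':((258,180),(281,205)),'clamp_free':((305,234),(167,166)),'clamp_clip':((349,216),(163,206)),'hook_end':((292,220),(182,161)),'mug':None,'bowl':None}
for n,g in a.items():
    if g is None: continue
    o=[]
    for c,p in zip(('scene','top'),g):
        r=[q for q in ctrl.pinpoint(n,c) if np.hypot(*(np.array(q['position'])-p))<14]
        if r: o.append((S[c],r[0]['position'])); print(n,c,np.round(r[0]['position'],1),round(r[0]['conf'],2))
    if len(o)==2: p,e=tri(o); print('   ',np.round(p,1),e)
# masks
for n,z,g in(('board',200,None),):
    r=ctrl.cut_out(n,'top')
    for q in r[:2]:
        m=q['pixels'].astype(np.uint8); print('board mask',q['conf'],m.sum(),cv2.boundingRect(m),cv2.minAreaRect(np.argwhere(m)[:,::-1].astype(np.float32)))
# board top edges by hand: left/right corner approx in top image
for px in((170,95),(180,95),(161,285),(171,285)): print(px,np.round(atz(S['top'],px,200),1))
r=ctrl.cut_out('dish','top')
for q in r: print(np.round(q['position']),q['conf'])
pickle.dump(S,open('s0.pkl','wb'))
t=S['top']['img']
c=np.hstack([cv2.resize(t[80:290,140:225],(324,600)[0:2] if 0 else (243,600),interpolation=2),cv2.resize(t[170:245,255:325],(550,590),interpolation=2)[:590] if 0 else cv2.resize(t[170:245,255:325],(550,600),interpolation=2)])
cv2.imwrite('pics/crop1.png',c[:,:,::-1]); print(ctrl.get_time_s())
E
```

```text
dish scene [261.8 209.6] 0.77
dish top [283.2 210.5] 0.9
    [449.5 -62.6  -4.5] [0.3, 0.3]
dish_shell scene [249.1 190. ] 0.59
dish_shell top [298.8 206.9] 0.84
    [ 460.3 -111.3   47.6] [5.2, 5.2]
dish_grip scene [258.6 186.4] 0.55
dish_grip top [283.6 201.9] 0.83
    [465.3 -56.9  97.2] [0.3, 0.3]
dish_eye scene [259.2 179.9] 0.57
dish_eye top [283.8 204.6] 0.82
    [457.8 -58.4 116.9] [3.4, 3.4]
clamp_free scene [301.7 232.8] 0.62
clamp_free top [167.  165.5] 0.72
    [557.4 269.7 202.5] [6.4, 6.4]
clamp_clip scene [347.1 213.1] 0.73
clamp_clip top [162.6 206.8] 0.85
    [437.8 278.1 210.4] [2.1, 2.1]
hook_end scene [293.2 220.3] 0.6
hook_end top [185.8 162. ] 0.51
    [558.9 223.8 207.5] [4.0, 4.0]
board mask 0.74 6054 (142, 94, 72, 193) ((178.13363647460938, 190.38217163085938), (67.21864318847656, 192.3455810546875), 1.8039953708648682)
board mask 0.24 171 (151, 160, 28, 10) ((164.50001525878906, 163.99998474121094), (26.92047119140625, 8.820098876953125), 4.398705005645752)
(170, 95) [759.3 273.8 200. ]
(180, 95) [759.5 245.2 200. ]
(161, 285) [228.6 277.6 200. ]
(171, 285) [228.7 251.  200. ]
[140. 225.] 0.87
[295. 208.] 0.85
[380. 284.] 0.7
[330. 249.] 0.61
[138. 181.] 0.59
2.85
```

View pics/crop1.png

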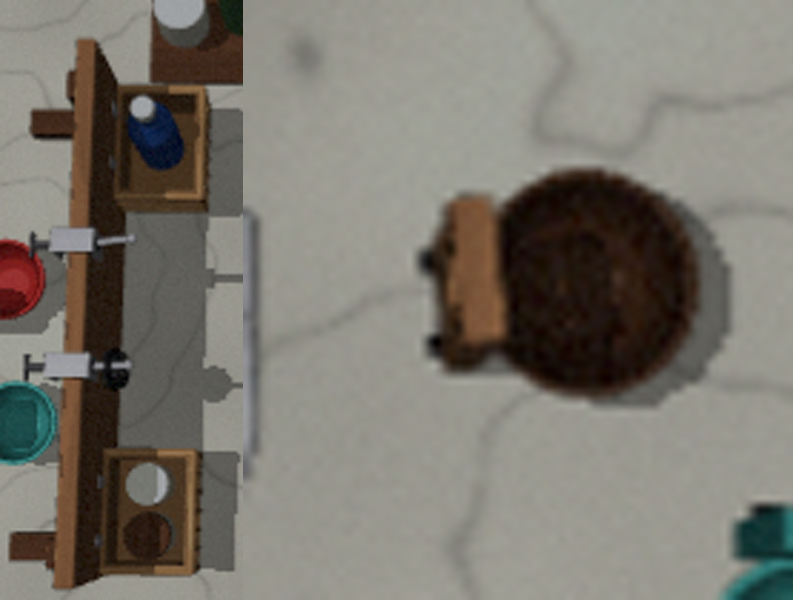

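```bash
python3 - <<'E'
from h import *
import pickle
S=pickle.load(open('s0.pkl','rb'));T=S['top']
L=lambda x,y:(140+(x+.5)*85/243-.5,80+(y+.5)/2.857-.5)
D=lambda x,y:(255+(x-243+.5)*70/550-.5,170+(y+.5)/8-.5)
def ln(n,p,q):
    d=q-p; print(n,np.round(p,1),np.round(q,1),'len',round(np.linalg.norm(d),1),'deg',round(np.degrees(np.arctan2(d[1],d[0])),2))
ln('bfront',atz(T,L(74,586),200),atz(T,L(97,40),200))
ln('bback',atz(T,L(52,586),200),atz(T,L(77,40),200))
ln('clamps',atz(T,L(68,366),205),atz(T,L(74,240),205))
ln('prong',atz(T,L(95,240),195),atz(T,L(131,239),207))
ln('pfront',atz(T,D(507,345),130),atz(T,D(493,196),130))
ln('pback',atz(T,D(468,340),130),atz(T,D(456,198),130))
ln('buttons',atz(T,D(433,344),14),atz(T,D(427,262),14))
print(np.round(atz(T,D(598,285),42),1))
for y in (-90,90,85,95):
  for p,x in(((456,-62,220),0),((557,240,260),0)):
    j=ctrl.inverse_kinematics(p,[180,0,y]); print(y,p,None if j is None else np.round(j))
E
```

```text
bfront [229.2 265.5 200. ] [763.3 263.7 200. ] len 534.1 deg -0.2
bback [229.1 285.9 200. ] [763.2 283.7 200. ] len 534.1 deg -0.24
clamps [434.3 278.4 205. ] [557.3 277.6 205. ] len 123.0 deg -0.39
prong [559.6 259.4 195. ] [558.2 222.  207. ] len 39.3 deg -92.21
pfront [429.9 -67.9 130. ] [484.7 -63.  130. ] len 55.0 deg 5.04
pback [431.7 -53.4 130. ] [483.9 -49.2 130. ] len 52.4 deg 4.6
buttons [441.2 -47.2  14. ] [474.3 -44.9  14. ] len 33.1 deg 4.04
[ 462.2 -111.7   42. ]
-90 (456, -62, 220) [ 31.  35. -45. 117.  37.  43. 142.]
-90 (557, 240, 260) [ -4.  42. -44.  91.  32.  61. 123.]
90 (456, -62, 220) [  1.  29.   1. 119.  -1.  32.   3.]
90 (557, 240, 260) [-31.  37.   6.  92.  -4.  51. -24.]
85 (456, -62, 220) [  0.  29.   3. 119.  -2.  32.  -0.]
85 (557, 240, 260) [-32.  37.   7.  92.  -5.  51. -28.]
95 (456, -62, 220) [  2.  29.  -0. 119.   0.  32.   7.]
95 (557, 240, 260) [-30.  37.   4.  92.  -3.  51. -20.]
```

```bash
python3 - <<'E'
from h import *
ctrl.move_linear([143.6,608.3,340],max_speed=300)
print(ctrl.get_time_s())
ctrl.movep([457.7,-61,235],[180,0,94.8]); print(ctrl.get_time_s(),ctrl.get_tcp_pos(),ctrl.get_force())
s=snap('wrist','w1.png')
for n in('dish','dish_eye','dish_grip','dish_shell'):
    for q in ctrl.pinpoint(n,'wrist')[:2]: print(n,np.round(q['position'],1),round(q['conf'],2),np.round(atz(s,q['position'],{'dish':0,'dish_eye':118,'dish_grip':92,'dish_shell':42}[n]),1))
yaw=np.radians(4.8);c=np.array([457.5,-58.4]);R=np.array([[np.cos(yaw),-np.sin(yaw)],[np.sin(yaw),np.cos(yaw)]])
for k in((-27,-8),(27,-8),(27,8),(-27,8)):
    p=R@k+c; print(k,np.round(proj(s,[*p,130]),1))
E
```

```text
3.3417
5.9833 [458.10425006 -60.03649994 234.98739363] [-0.53074415  0.34386635  0.03170922]
dish [258.4 155.8] 0.89 [463.9 -51.2   0. ]
dish [177.8 248.5] 0.58 [ 358.6 -197.7    0. ]
dish_eye [253.1 183.7] 0.86 [457.7 -57.3 118. ]
dish_grip [252.6 179.6] 0.74 [457.4 -60.2  92. ]
dish_grip [162.  284.8] 0.66 [ 362.8 -195.4   92. ]
dish_shell [251.5 207.3] 0.97 [ 459.9 -108.8   42. ]
dish_shell [137.1 260.4] 0.62 [ 314.4 -197.    42. ]
(-27, -8) [[223.  196.9]]
(27, -8) [[282.5 197. ]]
(27, 8) [[283.  179.9]]
(-27, 8) [[222.5 179.8]]
```

View pics/w1.png

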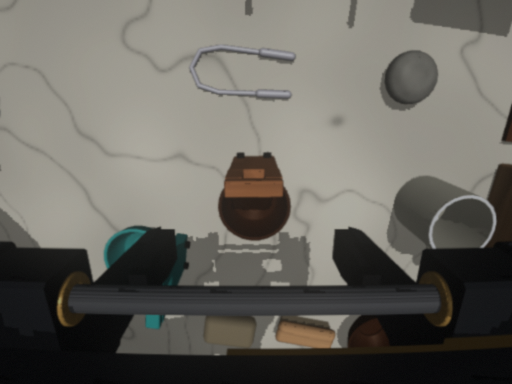

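The wrist view shows the plate's top face at columns 225–282, rows 178–196, which matches the predicted corners. I'll grasp it and lift.

```bash
python3 - <<'E'
from h import *
print(ctrl.move_linear([458,-60.5,83],max_speed=150,frame=[180,0,94.8],force_limit=6), ctrl.get_tcp_pos())
ctrl.gripper_close(); print(ctrl.get_grip_width(),ctrl.get_grip_force(),ctrl.get_force(),ctrl.get_torque(),ctrl.get_time_s())
ctrl.move_linear([458,-60.5,240],max_speed=150)
print(ctrl.get_grip_width(),ctrl.get_force(),ctrl.get_torque(),ctrl.get_time_s())
# pre-insert: plate ~45 mm in front of ball
ctrl.movep([557.5,170,200],[180,0,89.8]); print(ctrl.get_tcp_pos(),ctrl.get_tcp_rot(),ctrl.get_force(),ctrl.get_time_s())
s=snap('wrist','w2.png'); t=snap('scene','s2.png');u=snap('top')
import pickle;pickle.dump({'wrist':s,'scene':t,'top':u},open('s2.pkl','wb'))
for c,S in(('wrist',s),('scene',t),('top',u)):
  for n in('hook_end','clamp_free','dish_eye','dish_grip'):
    print(c,n,[(np.round(q['position'],1).tolist(),round(q['conf'],2)) for q in ctrl.pinpoint(n,c)[:4]])
for c,S in(('wrist',s),('scene',t),('top',u)):
  print(c,np.round(proj(S,[[557.5,219.8,207],[557.5,274.6,200],[557.5,173,216]]),1).tolist())
i=np.hstack([s['img'][0:240,140:440],cv2.resize(t['img'][160:280,220:370],(300,240))])
cv2.imwrite('pics/c2.png',i[:,:,::-1])
E
```

```text
False [458.39512798 -60.57742191  83.54961106]
53.72293943478277 29.919488515297417 [-1.52862076 -0.947915    1.31778501] [-0.04446708  0.03188589  0.04051167] 8.0083
54.019518617819934 [ 0.37672508  0.94861465 -2.0460391 ] [-0.05853474  0.04859781 -0.01203616] 9.2083
[557.29117334 167.35033352 199.98096269] [-1.79967262e+02  1.26474658e-01  8.96493458e+01] [ 1.26763297 -0.20917431 -2.03255129] 10.2083
wrist hook_end [([255.3, 155.5], 0.57)]
wrist clamp_free [([250.7, 35.7], 0.56)]
wrist dish_eye [([253.5, 280.8], 0.61)]
wrist dish_grip [([252.8, 249.4], 0.55), ([254.4, 275.0], 0.36)]
scene hook_end [([290.0, 220.2], 0.46)]
scene clamp_free [([306.2, 233.4], 0.77), ([265.4, 212.3], 0.39)]
scene dish_eye [([367.6, 298.8], 0.91), ([275.8, 194.2], 0.89), ([401.6, 271.5], 0.89), ([261.5, 150.3], 0.77)]
scene dish_grip [([278.8, 205.3], 0.93), ([399.9, 283.3], 0.8), ([267.5, 127.2], 0.62), ([362.3, 306.6], 0.59)]
top hook_end []
top clamp_free [([291.7, 136.4], 0.71)]
top dish_eye [([333.0, 237.6], 0.91), ([118.7, 181.4], 0.91), ([203.5, 162.0], 0.89), ([400.9, 290.7], 0.73)]
top dish_grip [([119.9, 185.8], 0.89), ([330.6, 231.9], 0.8), ([201.8, 162.8], 0.66), ([401.4, 288.7], 0.56)]
wrist [[252.6, 153.4], [251.8, 31.5], [253.2, 250.1]]
scene [[290.8, 219.0], [305.9, 235.3], [278.9, 205.1]]
top [[186.3, 163.6], [167.0, 164.0], [202.8, 163.0]]
```

View pics/c2.png

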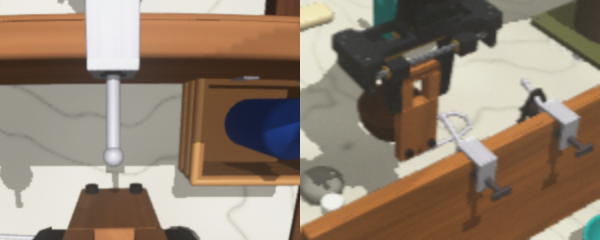

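```bash
python3 - <<'E'
from h import *
import pickle
S=pickle.load(open('s2.pkl','rb'))
p,e=tri([(S['wrist'],(255,155.5)),(S['scene'],(290,220.2))]);print('ball',p,e)
O=[180,0,89.8]
def go(y,z,v,f=None,x=557.5):
    r=ctrl.move_linear([x,y,z],max_speed=v,frame=O,force_limit=f)
    print(r,np.round(ctrl.get_tcp_pos(),2),np.round(ctrl.get_force(),2),round(ctrl.get_time_s(),2)); return r
go(180,190.5,60); ctrl.pause(.2); print(ctrl.get_tcp_pos(),ctrl.get_tcp_rot(),ctrl.get_force())
if not go(217.4,190.5,30,5):
    if not go(242,179,25,5):
        s=snap('wrist','w3.png'); snap('scene','s3.png')
s=snap('scene');w=snap('wrist')
i=np.hstack([w['img'][0:300,140:440],cv2.resize(s['img'][160:280,220:370],(375,300))])
cv2.imwrite('pics/c3.png',i[:,:,::-1])
E
```

```text
ball [558.57144692 218.15775623 202.90593465] [0.1, 0.1]
False [557.11 180.58 189.96] [ 0.41 -0.6  -0.88] 11.34
[557.64038888 179.73183924 190.60358562] [1.79984220e+02 1.05926944e-02 8.97775563e+01] [ 0.08735861  0.30378192 -1.91423791]
False [557.55 217.08 190.52] [-0.11 -0.08 -1.43] 12.94
False [557.62 241.75 179.1 ] [ 0.18  0.39 -0.96] 14.18
```

View pics/c3.png

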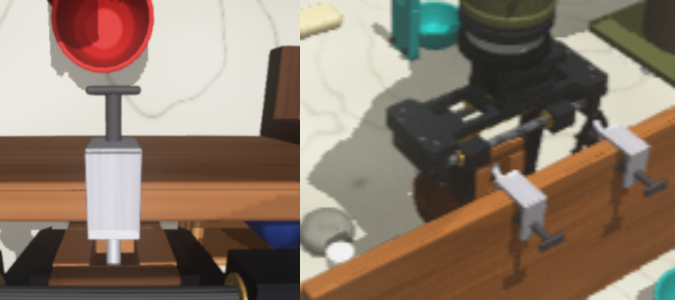

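```bash
python3 - <<'E'
from h import *
O=[180,0,89.8]
def rep(r=None): print(r,np.round(ctrl.get_tcp_pos(),2),np.round(ctrl.get_force(),2),np.round(ctrl.get_torque(),2),round(ctrl.get_time_s(),2))
def go(y,z,v,f=None,x=557.5):
    r=ctrl.move_linear([x,y,z],max_speed=v,frame=O,force_limit=f); rep(r); return r
go(246,177.1,15,4)
print('push'); go(253,177.1,8,3.5); ctrl.pause(.1); rep()
y=ctrl.get_tcp_pos()[1]
go(y-1,177.1,10); 
print('down'); go(y-1,155,10,3.5); ctrl.pause(.2); rep()
E
```

```text
False [557.42 246.15 177.01] [ 0.78  0.56 -1.44] [-0.05  0.09  0.05] 14.82
push
True [556.9  247.98 176.44] [ 0.25 -0.71 -1.51] [-0.05  0.08  0.01] 15.35
None [556.38 247.91 175.93] [-0.74  0.12 -2.47] [-0.06  0.1   0.04] 15.45
False [557.5  246.72 177.05] [ 0.45 -0.55 -1.37] [-0.06  0.08  0.01] 15.76
down
True [557.53 246.72 166.92] [-0.02 -0.23  4.78] [-0.09  0.05 -0.03] 16.91
None [557.45 246.7  166.81] [ 0.21 -0.35  5.03] [-0.15 -0.01 -0.01] 17.11
```

```bash
python3 - <<'E'
from h import *
O=[180,0,89.8]
def F(n=5):
    f=[]
    for _ in range(n): ctrl.pause(.02); f.append(ctrl.get_force())
    return np.mean(f,0)
def rep(r=None): print(r,np.round(ctrl.get_tcp_pos(),2),np.round(F(),2),np.round(ctrl.get_torque(),2),round(ctrl.get_time_s(),2))
def go(y,z,v,f=None,x=557.5):
    r=ctrl.move_linear([x,y,z],max_speed=v,frame=O,force_limit=f); rep(r); return r
go(246.7,168.2,10)
print('push'); go(252,168.2,6,4)
y=ctrl.get_tcp_pos()[1]
print('down'); go(y,160,8,3.5)
s=snap('scene');w=snap('wrist')
i=np.hstack([w['img'][0:300,140:440],cv2.resize(s['img'][160:280,220:370],(375,300))])
cv2.imwrite('pics/c4.png',i[:,:,::-1])
E
```

```text
False [556.98 246.71 167.7 ] [ 0.36  0.41 -0.93] [-0.02  0.08  0.01] 17.57
push
True [556.75 247.91 167.42] [ 0.3   0.21 -1.1 ] [0.   0.02 0.01] 18.23
down
True [556.57 247.81 166.39] [ 0.18 -0.33  4.14] [-0.11  0.   -0.05] 18.63
```

View pics/c4.png

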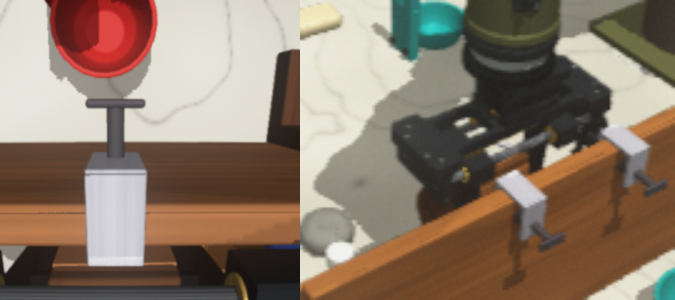

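```bash
python3 - <<'E'
from h import *
O=[180,0,89.8]
def F(n=4):
    f=[]
    for _ in range(n): ctrl.pause(.015); f.append(ctrl.get_force())
    return np.mean(f,0)
p=np.array(ctrl.get_tcp_pos());z=p[2];x,y=p[0],p[1]
t0=ctrl.get_time_s();hold=None
while ctrl.get_time_s()-t0<7:
    f=F(); t=ctrl.get_time_s(); print(round(t-t0,2),round(z,2),np.round(f,2),np.round(ctrl.get_tcp_pos()[1:],2))
    if 7<f[2]<10:
        hold=hold or t
        if t-hold>1.4: break
        continue
    hold=None
    z-=float(np.clip((8.3-f[2])*.05,-.15,.15))
    ctrl.move_linear([x,y,z],max_speed=5,frame=O)
print(ctrl.get_grip_width(),ctrl.get_time_s())
E
```

```text
0.07 166.31 [ 0.2  -0.06  5.03] [247.77 166.3 ]
0.4 166.16 [-0.32 -0.04  4.97] [247.87 166.31]
0.72 166.01 [-0.23 -0.03  5.99] [247.86 166.21]
1.03 165.9 [-0.47  0.51  6.56] [247.85 166.2 ]
1.35 165.81 [-0.78 -0.09  6.89] [247.85 166.15]
1.67 165.74 [-0.48 -0.39  7.43] [247.85 166.16]
1.73 165.74 [-0.77 -0.22  7.42] [247.85 166.15]
1.8 165.74 [-0.68  0.53  7.45] [247.86 166.13]
1.87 165.74 [-0.36  0.15  7.29] [247.81 166.14]
1.93 165.74 [-0.68 -0.39  7.07] [247.87 166.16]
2.0 165.74 [-0.89  0.21  7.13] [247.87 166.16]
2.07 165.74 [-0.41  0.02  7.14] [247.85 166.14]
2.13 165.74 [-0.8  -0.08  7.08] [247.82 166.13]
2.2 165.74 [-0.37  0.15  7.42] [247.85 166.14]
2.27 165.74 [-0.02  0.08  7.22] [247.84 166.16]
2.33 165.74 [-0.32  0.52  6.98] [247.85 166.16]
2.65 165.67 [-0.62  0.04  7.62] [247.85 166.1 ]
2.72 165.67 [-0.71  0.14  7.52] [247.85 166.13]
2.78 165.67 [-0.58 -0.12  7.28] [247.85 166.13]
2.85 165.67 [-0.88  0.41  7.39] [247.87 166.13]
2.92 165.67 [-1.07  0.16  7.43] [247.85 166.12]
2.98 165.67 [-0.89 -0.65  7.46] [247.84 166.12]
3.05 165.67 [-0.6  -0.58  7.22] [247.84 166.14]
3
[... 734 characters left out ...]
7.3 ] [247.85 166.12]
4.43 165.6 [-0.91 -0.28  7.63] [247.85 166.08]
4.5 165.6 [-1.03 -0.03  7.58] [247.85 166.12]
4.57 165.6 [-1.05 -0.08  7.59] [247.87 166.09]
4.63 165.6 [-1.17 -0.05  7.53] [247.86 166.09]
4.7 165.6 [-1.32  0.48  7.71] [247.85 166.11]
4.77 165.6 [-0.86 -0.4   7.62] [247.85 166.1 ]
4.83 165.6 [-0.77 -0.45  8.03] [247.86 166.09]
4.9 165.6 [-0.86  0.01  7.88] [247.87 166.11]
4.97 165.6 [-1.13  0.04  7.96] [247.88 166.12]
5.03 165.6 [-1.13  0.45  7.56] [247.86 166.1 ]
5.1 165.6 [-0.83  0.27  7.84] [247.82 166.07]
5.17 165.6 [-0.91 -0.28  7.56] [247.88 166.13]
5.23 165.6 [-0.66 -0.52  7.32] [247.87 166.12]
5.3 165.6 [-0.87  0.05  8.03] [247.86 166.11]
53.68436225381072 24.0333
```

```bash
python3 - <<'E'
from h import *
O=[180,0,89.8]
def F(n=4):
    f=[]
    for _ in range(n): ctrl.pause(.015); f.append(ctrl.get_force())
    return np.mean(f,0)
x,y,_=ctrl.get_tcp_pos()
ctrl.move_linear([x,y,165.5],max_speed=5,frame=O)
f=[F() for _ in range(20)]; print('hold',np.round(np.mean(f,0),2),np.round(np.ptp(f,0),2))
ctrl.move_linear([x,y+.4,166.3],max_speed=5,frame=O); print(F(),ctrl.get_tcp_pos())
z=166.3
while F()[2]>1 and z<167: z+=.15; ctrl.move_linear([x,y+.4,z],max_speed=5,frame=O)
print(z,F(),ctrl.get_tcp_pos(),ctrl.get_tcp_rot())
ctrl.open_gripper(); ctrl.pause(.2); print(ctrl.get_grip_width(),F(),ctrl.get_time_s())
print(ctrl.move_linear([x,y-1,260],max_speed=60,frame=O,force_limit=5),F())
ctrl.move_linear([x,170,290],max_speed=150,frame=O); ctrl.pause(.3)
s=snap('scene');w=snap('wrist');u=snap('top')
i=np.hstack([w['img'][0:300,140:440],cv2.resize(s['img'][160:280,220:370],(375,300))])
cv2.imwrite('pics/c5.png',i[:,:,::-1])
xc=557
for c,S in(('wrist',w),('scene',s),('top',u)):
  for n in('dish_eye','dish_shell','dish'):
    print(c,n,[np.round(q['position'],1).tolist() for q in ctrl.pinpoint(n,c)[:5]])
  print(np.round(proj(S,[[xc,250.4,201],[xc,200.4,125],[xc,250.4,83]]),1).tolist())
print(ctrl.get_time_s())
E
```

```text
hold [-1.37 -0.18  8.43] [0.88 0.8  0.96]
[-0.13472639 -0.65206019  5.44389178] [556.67210337 247.95607491 166.26351583]
166.90000000000003 [ 0.3247801  -1.32463892 -0.77766815] [556.60473555 248.15467456 166.71963281] [-1.79977866e+02  1.34386116e-02  8.97959544e+01]
88.21308965580957 [0.20743439 0.41019502 0.22848591] 28.3333
False [-0.21754596  0.38178432 -0.50241034]
wrist dish_eye [[252.6, 99.8]]
wrist dish_shell [[120.0, 365.0], [254.3, 147.6]]
wrist dish [[257.3, 94.4], [152.2, 342.5]]
[[253.7, 97.5], [253.9, 147.4], [253.8, 99.2]]
scene dish_eye [[259.4, 148.4], [266.4, 119.9], [401.7, 271.9], [298.7, 225.2], [368.7, 300.4]]
scene dish_shell [[335.8, 313.7], [284.3, 240.4], [275.6, 164.5], [380.5, 277.1]]
scene dish [[358.7, 332.6], [392.0, 305.7], [261.6, 182.7], [270.5, 146.9]]
[[299.2, 228.6], [284.5, 240.5], [296.2, 265.5]]
top dish_eye [[119.6, 181.0], [399.2, 291.3], [335.5, 236.4]]
top dish_shell [[327.0, 251.6], [141.3, 174.6], [372.9, 280.5], [197.9, 168.4]]
top dish [[385.5, 283.5], [329.0, 234.5], [135.1, 192.1]]
[[175.7, 164.2], [197.5, 169.7], [183.2, 172.4]]
31.7
```

View pics/c5.png

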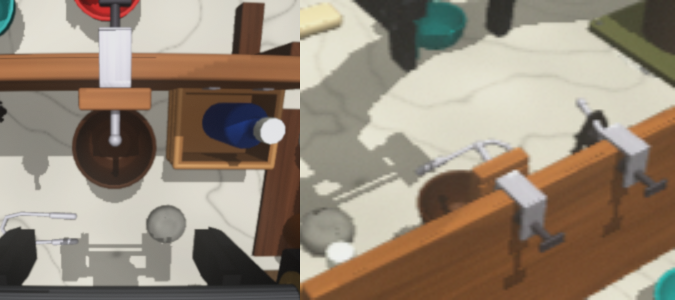

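The dish hangs with its plate parallel to the board and against the clamp leg, with the prong through the slot. The plate is at crop (115,98) and the ball at (115,140). The other things haven't moved, so I'm handing in.

```bash
python3 -c "
from h import *
print(ctrl.close_job(),ctrl.get_time_s())"
```

```text
the job is handed in; nothing more can be done
the job is handed in; nothing more can be done
```

The soap dish hangs on the empty hook, square and flat against the board. It held a steady tug of about 7–8.5 N for several seconds before I let go, and the job is handed in at about 32 s.

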